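# Unlock the parts carousel, bring the bear stopper to the front pointer and hold it there

## Robot

A 6-joint arm with a two-finger parallel gripper is mounted at the origin on a cart in front of the work surface, level with it; the furniture and walls round the work are solid. World frame = base frame: x ahead of the robot, y to its left, z up, the work surface at z = 0. Lengths are in mm, angles in rad, forces in N, time in s.
With the tool pointing down it reaches from about 375 to 900 mm from the base axis. Payload 3.1 kg.
Tool frame: the origin (TCP) lies between the finger pads, 19 mm behind the fingertips; this is the grasp point; z points along the fingers, y is the line along which they close (so a half turn about z gives the same grasp; the last joint's range is limited). The gripper opens to 87 mm and grips with 3 to 60 N. Pads are 19 mm wide; open, the fingers measure 117 mm over their backs; the gripper's body (75 mm by 190 mm) begins 51 mm behind the grasp point.
Start: joints at [-1.335, 0.527, 1.433, -0, 1.181, -0.178], TCP at [251.327, -572.216, 241.248] pointing down, gripper open.
Joint ranges: [-3.08, 3.08], [-0.75, 2.2], [0.22, 2.44], [-1.43, 4.57], [0, 2.65], [-2.85, 2.85]. Speed limits (rad/s): [2.79, 2.79, 3.14, 3.14, 3.14, 3.14].

## Interface

Orientations are given as [roll, pitch, yaw] about the fixed x, y, z axes, in that order (R = Rz(yaw) Ry(pitch) Rx(roll)).
In Python, from station import robot gives the robot as it stands.
- The arm moves only by the tool move_arm, never from a script. Its argument "commands" is a list of rows, each a list of 6 numbers: the shift along the tool's x, y, z scaled (see below), then the turn, a rotation vector about the tool's x, y, z scaled (see below). A call has 1 to 12 rows; each row is the pose to reach, as a shift and turn from the pose commanded when the call began, along the tool's axes at that moment; what a row does not reach only later rows make up. The controller multiplies each number of a shift by 25 cm and each number of a turn by 90 degrees. A row lasts 1/12 s, in which the tool goes at most 41.7 mm and 7.16 degrees, less where a joint would pass 70% of its speed; a pose out of reach is approached as far as the arm can. A call with a number of a shift or a turn outside -1 to 1 is refused whole. A call with a gripper value outside its range is refused whole. "jaw" is the opening, from -1 (shut) to 1 (fully open), set as the call begins (left out, the last holds). The fingers move at their own pace and stop on an object; the grip force is fixed at half the most. Time passes only in rows, so rows that repeat a pose let the fingers close. It gives the time, the measured TCP pose, the force, the opening and the grip force at its end, in the units of the state.
- robot.sense(): the state, without advancing time (a new reading comes with each control period).
- robot.grab_frame(name): name is "scene" or "side" or "wrist"; returns (picture, depth): 480x640x3 uint8, red, green, blue; 480x640 float32, mm along the optical axis (not along the pixel's ray), 0 where there is no reading.
- robot.calibration(name): a dict with "fov_y" (degrees; the focal length in pixels is half the picture's height over the tangent of half this angle, whatever the lens; pixels are square), "cx", "cy" (the principal point, pixels), "R" (3x3) and "t" (3): a world point X has camera coordinates R X + t. Camera axes: x right, y down, z forward; pixel columns grow to the right and rows downward; lengths in mm; the calibration is good to about 2 mm. The wrist camera is an equidistant fisheye: a pixel r from the principal point sees the ray r / f radians off the axis. A picture is of the moment at which its call begins: read the wrist's pose just before it. calibration takes no time and is no camera call; for the wrist camera it gives the pose at the moment of the call.
- robot.close_job(): hands the job in; it is judged then, once.
Trained networks look in the newest picture that a camera, given by its name, has taken for a name from the list of things; names that differ only in an ending like _2 or _b are one class to them, and where a whole thing is asked for, a point or a joint stands for the part that bears it (a point fixed in the world has none). Each returns a list of dicts, best first, with "confidence" (0 to 1); they miss things now and then, are a little off and sometimes report something else, mostly with a low value. They report only what shows in the picture. A call takes as long as a camera call. They do not tell look-alikes from the thing itself.
- robot.boxes_of(camera, target): "position" ([x, y, z] in mm, in the coordinates of the camera as it stood for that picture, good to about 4 mm: the middle of the surface that is visible of it).
- robot.cut_out(camera, target): "region" (480x640 bool, what is visible of it).
- robot.place_of(camera, target): "position" ([x, y, z] in mm, in the coordinates of the camera as it stood for that picture, good to about 4 mm: a listed point, or the origin of a listed thing).
The state is a dict: "t": time; "joint_pos": joint angles; "joint_velocities": joint speeds; "joint_efforts": joint torques, N m; "ee_pos": TCP position; "tool_rot": TCP orientation; "contact_force": force on the tool from outside, world axes, zero at the start; "ft_torque": the same for the moment, N m; "opening": finger opening in mm; "finger_force": force on a finger pad.
Only numpy, scipy, OpenCV 4.12 (cv2) and the standard library are available. Lean on these libraries where they do the work, as an engineer would, in place of code of your own. Each camera call takes 0.05 s, during which the arm holds its last target. There are 200 camera calls.

## Task

Draw the carousel's sprung lock knob straight up until the groove on its stem just shows above the sleeve, and, keeping it drawn to the groove, swing the carousel round by that knob until the bear-shaped stopper stands squarely behind the pointer on the base. Do not touch or upset what the carousel carries, and leave the other things on the bench alone. Finish while holding: the knob is still gripped and drawn to its groove and the carousel is kept still, so that the stopper can be picked out.

Things in the scene. Friction and masses are not known exactly. Their poses are not given: they have to be found in the camera images.
- parts_carousel: Round parts carousel, fixed. Grey base plate 276 mm across, 12 mm thick; origin: centre of its underside, on the vertical turning axis; its -x axis points to the pointer at its front. On it turns an aluminium dish 204 mm across (floor 22 mm, rim 38 mm above the bench), split by low fins into six equal pockets with middles 66 mm from the axis. Everything carried stays below 82 mm.
- turntable (a joint): Angle of the dish on the base, rad: 0 with the lock pin over the only index bore, at the front just inside the pointer; grows anticlockwise seen from above. Starts at 0, blocked by the pin (1 degree of play). Unlocked it turns without end either way, with light drag (about 0.5 N at the knob) and hardly coasts.
- lock_plunger (a joint): How far the sprung lock plunger is drawn up, m: 0 at the start (pin 8 mm down in its bore); 0.014 when the groove, a dark 3 mm band on the 12 mm stem, is just out of the sleeve; stop at 0.024. The pin is clear from 0.008. The spring pulls down with 4 N at 0 and 7 N at the groove and draws it down if let go; away from the bore the pin then rubs on the plate.
- knob_grip (a point): Middle of the lock knob: black, ribbed, round, upright, 32 mm across, 30 mm high, on a 20 mm wide steel sleeve at the dish's edge, 112 mm from the turning axis. At the start 116 mm above the bench (sleeve top 100, knob top 131 mm); rises with the plunger, goes round with the dish. The knob turns freely on its stem, so the gripper need not turn with the carousel.
- bear_stopper: Tan stopper shaped as a sitting bear with two round ears, 38 x 48 x 59 mm, loose, the only figure on the carousel. Origin: centre of its foot. It stands in the first or second pocket to the left or right of the empty pocket beside the knob, and goes round with the dish.
- front_place (a point): Fixed point of the base, 66 mm from the axis, 22 mm up, on the line from the axis to the pointer: where the bear's foot shall be. The pointer is an upright steel tab, 18 mm wide with a pointed top 51 mm above the bench, standing on the plate's edge 134 mm from the axis.
- carton_a: Small kraft carton, 34 x 46 x 56 mm, loose, upright in a pocket. Origin at the centre of its underside.
- carton_b: Small kraft carton like carton_a, in another pocket. Origin at the centre of its underside.
- jar_a: Small clear jar with a metal lid, 42 mm across and 56 mm high, loose, in a pocket. Origin at the centre of its underside.
- jar_b: Small clear jar like jar_a, in the pocket farthest from the knob. Origin at the centre of its underside.
- pot: Cream moulded pot, 156 x 153 x 121 mm, standing loose on the bench to the left; not part of the job. Origin at the centre of its foot.
- loose_lid: Cream moulded round lid, 112 mm across and 12 mm thick, lying on the bench to the left of the carousel; not part of the job. Origin at the centre of its underside.
- tape_roll: Roll of kraft tape, 111 mm across and 28 mm high, lying on the bench to the right; not part of the job. Origin at the centre of its underside.
Not all that is in view belongs to the job. Leave any pink look-alike of the bear_stopper alone.

How it is judged (in metres and radians):
On the way:
1. the gripped lock knob is drawn up to its groove (10 to 18 mm) while the dish still stands with the pin over its bore (value of joint lock_plunger between 0.01 and 0.018 m and contact force between the fingers and parts_carousel above 2 N and distance between the grasp point and knob_grip below 0.03 m and value of joint turntable between -0.1 and 0.1 rad), for 0.1 s.
At the end, for the whole second after the job is handed in: The bear stands upright in its pocket with its middle within 10 mm of the line from the axis to the pointer, on the pointer's side; the dish is still; the fingers grip the knob (over 2 N, tool point within 30 mm of its middle) and keep it drawn 10 to 18 mm (y of bear_stopper in the frame of parts_carousel between -0.01 and 0.01 m and x of bear_stopper in the frame of parts_carousel below -0.05 m and value of joint lock_plunger between 0.01 and 0.018 m and contact force between the fingers and parts_carousel above 2 N and distance between the grasp point and knob_grip below 0.03 m and angle between bear_stopper's own z axis and vertical below 0.2 rad and height (world z) of bear_stopper below 0.03 m and velocity of joint turntable between -0.05 and 0.05 rad/s); the arm keeps its last pose, push and grip.
It fails at once if something on the carousel is touched by the robot (over 2 N), tipped or thrown out of its pocket (angle between any of bear_stopper, carton_a, carton_b, jar_a, jar_b's own z axis and vertical above 0.5 rad or horizontal distance between any of bear_stopper, carton_a, carton_b, jar_a, jar_b and parts_carousel above 0.095 m or contact force between any of the arm, the fingers and bear_stopper above 2 N or contact force between any of the arm, the fingers and carton_a above 2 N or contact force between any of the arm, the fingers and carton_b above 2 N or contact force between any of the arm, the fingers and jar_a above 2 N or contact force between any of the arm, the fingers and jar_b above 2 N).
It fails at once if the pot, the loose lid or the tape roll is shifted by more than 15 mm (distance of any of pot, loose_lid, tape_roll from where it was at the start of the episode above 0.015 m).
It also fails if it takes over 43 s, if anything falls off the work surface, if the arm or the gripper's body presses on something with over 40 N, if the wrist force passes 120 N, or if a joint passes its speed limit or range.

## Working session

There is one attempt and no reset: what is moved stays moved. The work goes in short steps, Python scripts to look and compute and a tool call to move; the robot and the scene stay as the last step left them, time stands still between calls to the robot, and variables do not carry over. Pictures are saved under pics/ and viewed, at most 10 in all, crops included, and the job is handed in when it is done.

Besides the shell and the picture viewer there is one more tool, called after "Call:" as name(argument=value, ...) on one line, values as JSON. move_arm: Moves the arm, as the interface text tells. Its arguments: {"type":"object","properties":{"commands":{"type":"array"},"jaw":{"type":"number"}},"required":["commands"]}

```bash
mkdir -p pics
cat > h.py <<'E'
import numpy as np, cv2
from station import robot
def w(cam,p,c=None):
    c=c or robot.calibration(cam); return np.array(c["R"]).T@(np.array(p)-np.array(c["t"]))
def px(cam,X):
    c=robot.calibration(cam); f=240/np.tan(np.radians(c["fov_y"]/2)); p=np.array(c["R"])@X+np.array(c["t"])
    return f*p[0]/p[2]+c["cx"], f*p[1]/p[2]+c["cy"]
E
python3 - <<'E'
from h import *
ims=[]
for cam in ("scene","side"):
    im,d=robot.grab_frame(cam); ims.append(im)
    cv2.imwrite(f"pics/{cam}0.png",im[...,::-1])
    for t in ("parts_carousel","knob_grip","bear_stopper","front_place","jar_a","carton_a"):
        for r in robot.place_of(cam,t)[:4]:
            X=w(cam,r["position"]); print(cam,t,round(r["confidence"],2),X.round(0),np.round(px(cam,X)))
s=robot.sense(); print(s)
E
```

```text
scene parts_carousel 0.61 [ 545. -160.   -1.] [349. 219.]
scene knob_grip 0.44 [ 444. -110.  117.] [360. 216.]
scene bear_stopper 0.66 [484.  94.  -1.] [304. 265.]
scene bear_stopper 0.55 [ 552. -229.   23.] [362. 205.]
scene front_place 0.77 [ 485. -133.   17.] [355. 228.]
scene front_place 0.58 [ 420. -473.   -0.] [435. 199.]
scene jar_a 0.72 [ 602. -192.   24.] [345. 202.]
scene jar_a 0.48 [ 598. -127.   22.] [332. 211.]
scene carton_a 0.71 [544. -96.  18.] [335. 224.]
scene carton_a 0.43 [ 485. -195.   20.] [368. 220.]
side parts_carousel 0.61 [ 547. -166.    1.] [343. 300.]
side knob_grip 0.71 [ 448. -111.  117.] [301. 255.]
side knob_grip 0.25 [ 603. -131.   22.] [361. 283.]
side bear_stopper 0.91 [ 561. -402.    0.] [365. 364.]
side bear_stopper 0.59 [490.  88.  -1.] [311. 250.]
side front_place 0.96 [ 488. -134.   21.] [319. 288.]
side jar_a 0.82 [ 606. -192.   21.] [367. 298.]
side jar_a 0.79 [ 605. -134.   22.] [362. 284.]
side carton_a 0.74 [ 494. -199.   20.] [324. 304.]
side carton_a 0.6 [ 547. -100.   19.] [339. 279.]
{'t': 0.7, 'joint_pos': array([-1.33550880e+00,  5.27444982e-01,  1.43268323e+00,  2.32633552e-05,
        1.18138868e+00, -1.78497740e-01]), 'joint_velocities': array([-0.00043758, -0.00116362, -0.00090729,  0.00174487,  0.00093676,
        0.00183899]), 'joint_efforts': array([-1.61429152e-04, -4.39862609e+01, -1.76949871e+01,  6.33801520e-02,
        5.04849502e-02, -2.94702929e-06]), 'ee_pos': array([ 251.33098249, -572.23098062,  241.28758668]), 'tool_rot': array([ 3.14151427e+00, -7.72855763e-06,  4.13776441e-01]), 'contact_force': array([0.59016898, 0.5546408 , 0.33691103]), 'ft_torque': array([ 0.03741422, -0.0443065 , -0.01069484]), 'finger_force': 0.0, 'opening': 87.07601663173642}
```

View pics/scene0.png

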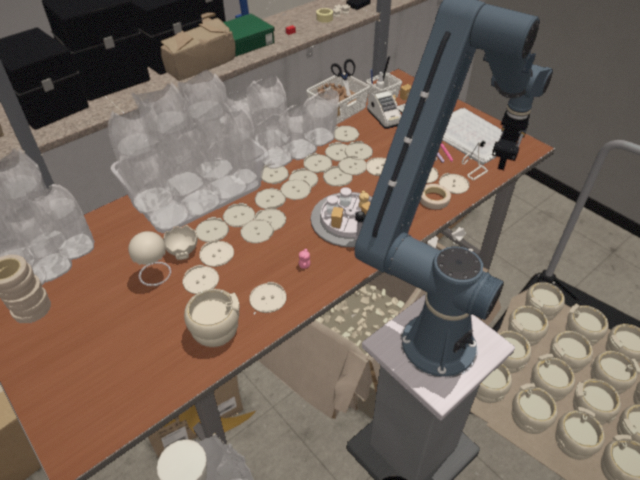

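View pics/side0.png

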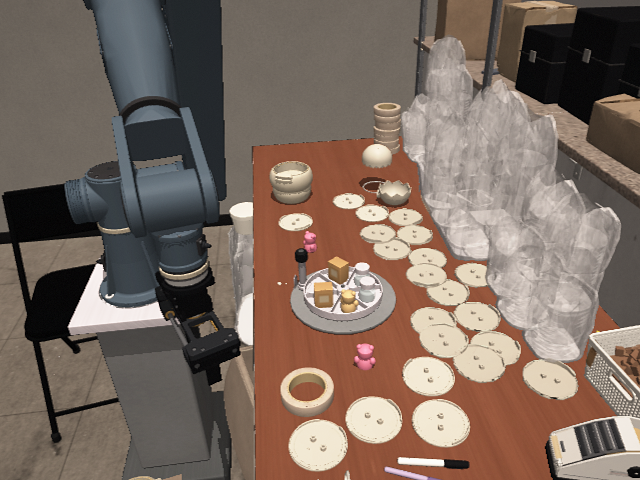

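The bear candidates are:
- **Side (348,301):** tan, standing on the dish at about (552,-229). This one fits, because it is tan and on the carousel.
- **Side (310,242) and (365,355):** pink, standing on the bench. These are look-alikes to leave alone.

I'll confirm with a crop while I work out the moves.

Run:
```python
from h import *
im,d=robot.grab_frame("side")
cv2.imwrite("pics/crop.png",cv2.resize(im[230:380,270:420],(600,600),interpolation=cv2.INTER_CUBIC)[...,::-1])
from scipy.spatial.transform import Rotation as Ro
s=robot.sense();R=Ro.from_euler("xyz",s["tool_rot"]).as_matrix()
print(R.round(3), R.T@(np.array([446,-110,200])-s["ee_pos"])/250)
c=robot.calibration("wrist"); print("wrist cam pos",-np.array(c["R"]).T@c["t"], np.array(c["R"]).round(2), c["fov_y"])
for t in ("knob_grip","parts_carousel","bear_stopper","front_place"):
    for r in robot.place_of("side",t)[:4]: print(t,round(r["confidence"],2),w("side",r["position"]).round())
```

```text
[[ 0.916  0.402 -0.   ]
 [ 0.402 -0.916 -0.   ]
 [-0.     0.    -1.   ]] [ 1.45644709 -1.37967908  0.16500765]
wrist cam pos [ 325.67820652 -537.89594031  384.24481865] [[ 0.4  -0.92 -0.  ]
 [-0.88 -0.38  0.29]
 [-0.27 -0.12 -0.96]] 65.70646984690485
knob_grip 0.43 [ 448. -111.  116.]
parts_carousel 0.79 [ 546. -169.    3.]
bear_stopper 0.83 [ 549. -234.   24.]
bear_stopper 0.81 [ 560. -403.   -1.]
bear_stopper 0.79 [489.  92.  -2.]
front_place 0.86 [ 489. -134.   22.]
```

View pics/crop.png

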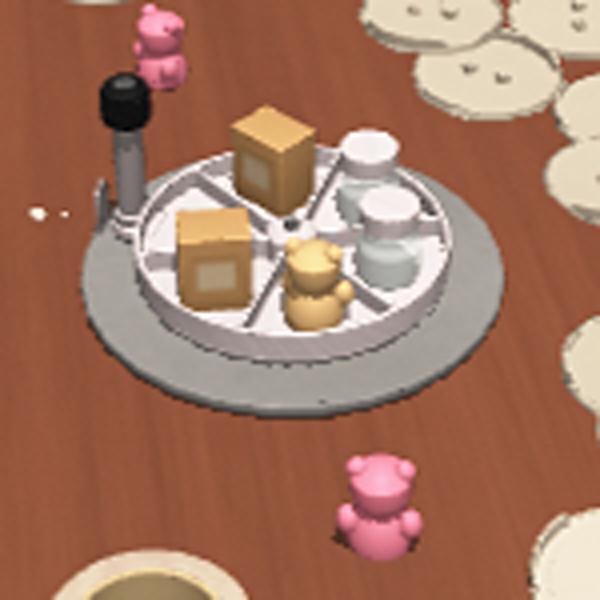

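The crop confirms it. The tan bear at (315,285) stands on the dish, two pockets anticlockwise from the knob at (125,100), with a carton between them. The pink bears are on the bench. The dish therefore turns about -120° (clockwise). I'll move over the knob now.

Call:
move_arm(commands=[[0.12,-0.11,0,0,0,0],[0.24,-0.23,0,0,0,0],[0.36,-0.34,0,0,0,0],[0.48,-0.46,0,0,0,0],[0.6,-0.57,0,0,0,0],[0.73,-0.69,0,0,0,0],[0.73,-0.69,0,0,0,0]], jaw=1)

```text
t: 1.53
ee_pos: [349.7, -333.3, 241.0]
tool_rot: [-3.135, -0.001, 0.419]
contact_force: [-1.4, -0.0, -0.2]
opening: 86.8
finger_force: 0.0
```

Call:
move_arm(commands=[[0.12,-0.11,0,0,0,0],[0.24,-0.23,0,0,0,0],[0.36,-0.34,0,0,0,0],[0.48,-0.46,0,0,0,0],[0.6,-0.57,0,0,0,0],[0.7,-0.66,0.04,0,0,0],[0.7,-0.66,0.04,0,0,0],[0.7,-0.66,0.04,0,0,0],[0.7,-0.66,0.04,0,0,0]])

```text
t: 2.28
ee_pos: [443.2, -120.1, 231.4]
tool_rot: [3.141, 0.0, 0.415]
contact_force: [0.3, -0.5, 0.3]
opening: 87.0
finger_force: 0.0
```

```bash
cat > look.py <<'E'
from h import *
import sys
from scipy.spatial.transform import Rotation as Ro
s=robot.sense();print(s["ee_pos"].round(1),s["tool_rot"].round(4),s["joint_pos"].round(2),s["contact_force"].round(1),s["opening"],s["t"])
c=robot.calibration("wrist"); im,d=robot.grab_frame("wrist")
cv2.imwrite(f"pics/{sys.argv[1]}.png",im[...,::-1])
for t in ("knob_grip","parts_carousel","bear_stopper","front_place"):
    for r in robot.place_of("wrist",t)[:3]: print(t,round(r["confidence"],2),w("wrist",r["position"],c).round(1))
for cam in ("side","scene"):
    robot.grab_frame(cam)
    for t in ("knob_grip","parts_carousel","bear_stopper","front_place"):
        for r in robot.place_of(cam,t)[:3]: print(cam,t,round(r["confidence"],2),w(cam,r["position"]).round(1))
E
python3 look.py w1
```

```text
[ 443.2 -120.1  231.4] [3.1406 0.     0.4146] [-0.51  0.32  1.85 -0.    0.97  0.65] [ 0.3 -0.5  0.3] 87.02903411568643 2.2833
knob_grip 0.94 [ 445.  -113.9  113.3]
parts_carousel 0.55 [ 543.1 -162.5   -1. ]
parts_carousel 0.21 [ 483.1 -129.2   19.5]
bear_stopper 0.96 [487.6  98.   -2.1]
bear_stopper 0.69 [ 545.8 -226.    19.6]
front_place 0.69 [ 483.1 -127.4   21.9]
front_place 0.66 [ 603.2 -186.    20.6]
side knob_grip 0.49 [ 447.8 -114.4  116.3]
side parts_carousel 0.9 [ 545.1 -161.6   -2.4]
side bear_stopper 0.78 [489.9  87.7  -1.3]
side bear_stopper 0.7 [ 560.1 -402.1    1. ]
side bear_stopper 0.67 [456.7 263.5  -1.9]
side front_place 0.73 [ 488.4 -133.7   20.4]
scene parts_carousel 0.74 [ 541.8 -160.5   -2.4]
scene bear_stopper 0.52 [ 556.1 -399.    -4. ]
scene bear_stopper 0.44 [487.   91.2  -1.3]
scene front_place 0.94 [ 484.3 -132.5   15.8]
```

View pics/w1.png

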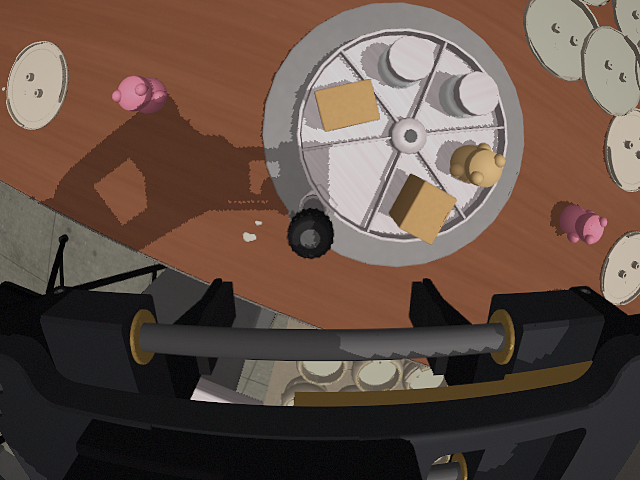

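The wrist picture shows the knob at (311,232), the hub at (409,135), the bear at (480,165), and a carton between knob and bear. Next I'll refine the knob and axis with depth and circle fits.

```bash
cat > geo.py <<'E'
from h import *
def cloud(cam="wrist"):
    c=robot.calibration(cam); im,d=robot.grab_frame(cam)
    f=240/np.tan(np.radians(c["fov_y"]/2)); v,u=np.mgrid[:480,:640]; x=u-c["cx"]; y=v-c["cy"]
    r=np.hypot(x,y)+1e-9
    k=np.tan(r/f)/r if cam=="wrist" else np.ones_like(r)/f
    P=np.stack([x*k*d,y*k*d,d],-1); W=(P-np.array(c["t"]))@np.array(c["R"]); W[d==0]=np.nan
    return im,d,W
def circ(p,r):
    from scipy.optimize import least_squares
    s=least_squares(lambda q:np.hypot(p[:,0]-q[0],p[:,1]-q[1])-r,p.mean(0),loss="soft_l1",f_scale=1.5); return s.x.round(1),round(np.median(abs(s.fun)),2)
E
python3 - <<'E'
from geo import *
im,d,W=cloud()
z=W[...,2]; D=np.hypot(W[...,0]-545,W[...,1]+161)
print("floor z",np.nanmedian(z[(D>170)&(D<200)]),"plate z",np.nanmedian(z[(D>112)&(D<125)]))
# knob top
m=(z>122)&(z<140)&(np.hypot(W[...,0]-446,W[...,1]+112)<30); p=W[m]; 
h,_=cv2.findContours(m.astype(np.uint8),0,1); h=max(h,key=cv2.contourArea)[:,0]
q=W[h[:,1],h[:,0]]; print("knob",m.sum(),p.mean(0),p[:,2].max(),cv2.minEnclosingCircle(p[:,:2].astype(np.float32)),circ(q[:,:2],16))
# plate outer edge
m=(abs(z-12)<4)&(D<150)&(D>105); ks=[]
a=np.arctan2(W[...,1]+161,W[...,0]-545)
for b in np.arange(-3.1,3.1,.05):
    s=m&(abs(a-b)<.025)
    if s.sum()>20:
        i=np.argmax(np.where(s,D,0)); ks.append(W.reshape(-1,3)[i,:2])
print("plate",len(ks),circ(np.array(ks),138))
m=(abs(z-38)<3)&(D<110)&(D>90); print("rim",m.sum(),circ(W[m][:,:2],100.5))
for t in ("bear_stopper",):
    for r in robot.cut_out("wrist",t)[:3]:
        p=W[r["region"]]; print(t,r["confidence"],np.nanmean(p,0),(np.nanmin(p,0)+np.nanmax(p,0))/2)
s=robot.sense();print(s["ee_pos"])
E
```

```text
floor z -0.34891903122153567 plate z 125.1444212400029
knob 1647 [ 448.06980173 -107.32335076  129.14665455] 132.45037114964236 ((446.77984619140625, -107.7699966430664), 16.967144012451172) (array([ 446.9, -107.7]), np.float64(0.5))
plate 120 (array([ 545.5, -159.6]), np.float64(1.08))
rim 2087 (array([ 545.5, -159.8]), np.float64(0.98))
bear_stopper 0.74 [ 548.60640687 -221.43631301   62.85302818] [ 551.47131525 -240.83018884   46.5994319 ]
bear_stopper 0.66 [487.45488873  88.73195974  41.03032941] [486.38905777  92.54288704  28.8454305 ]
bear_stopper 0.62 [ 557.40059118 -389.16348473   35.89048505] [ 557.67378528 -409.45546989   28.96450961]
[ 442.96327408 -119.39316637  231.27007032]
```

Call:
move_arm(commands=[[0.033,-0.036,0.05,0,0,0],[0.033,-0.036,0.15,0,0,0],[0.033,-0.036,0.25,0,0,0],[0.033,-0.036,0.33,0,0,0],[0.033,-0.036,0.4,0,0,0],[0.033,-0.036,0.44,0,0,0],[0.033,-0.036,0.457,0,0,0],[0.033,-0.036,0.457,0,0,0],[0.033,-0.036,0.457,0,0,0]], jaw=0.4)

```text
t: 3.88
ee_pos: [447.2, -108.0, 117.2]
tool_rot: [3.141, -0.0, 0.414]
contact_force: [0.2, 0.1, 0.0]
opening: 61.0
finger_force: 0.0
```

Call:
move_arm(commands=[[0,0,0,0,0,0],[0,0,0,0,0,0],[0,0,0,0,0,0],[0,0,0,0,0,0],[0,0,0,0,0,0],[0,0,0,0,0,0],[0,0,0,0,0,0],[0,0,0,0,0,0]], jaw=-1)

```text
t: 4.55
ee_pos: [447.5, -108.2, 117.3]
tool_rot: [3.14, -0.001, 0.414]
contact_force: [1.6, -0.7, 3.4]
opening: 31.2
finger_force: 30.0
```

Call:
move_arm(commands=[[0,0,-0.015,0,0,0],[0,0,-0.03,0,0,0],[0,0,-0.045,0,0,0],[0,0,-0.056,0,0,0],[0,0,-0.056,0,0,0],[0,0,-0.056,0,0,0],[0,0,-0.056,0,0,0],[0,0,-0.056,0,0,0]])

```text
t: 5.22
ee_pos: [447.1, -108.1, 130.9]
tool_rot: [3.141, -0.0, 0.414]
contact_force: [2.9, -1.8, -6.1]
opening: 30.8
finger_force: 30.0
```

Run:
```python
from geo import *
im,d,W=cloud("side"); u,v=np.array(px("side",np.array([447,-108,115]))).astype(int); print(u,v)
cv2.imwrite("pics/g1.png",cv2.resize(im[v-50:v+50,u-50:u+50],(600,600),interpolation=cv2.INTER_CUBIC)[...,::-1])
for r in robot.place_of("side","knob_grip"): print(r["confidence"],w("side",r["position"]))
s=robot.sense(); print(s["ee_pos"],s["contact_force"],s["t"],s["opening"])
```

```text
300 254
0.66 [ 445.65948617 -110.85664797  130.19420295]
[ 447.11861    -108.06998974  130.90251022] [ 3.02856336 -2.11186344 -7.02935737] 5.3167 30.963020240967364
```

View pics/g1.png

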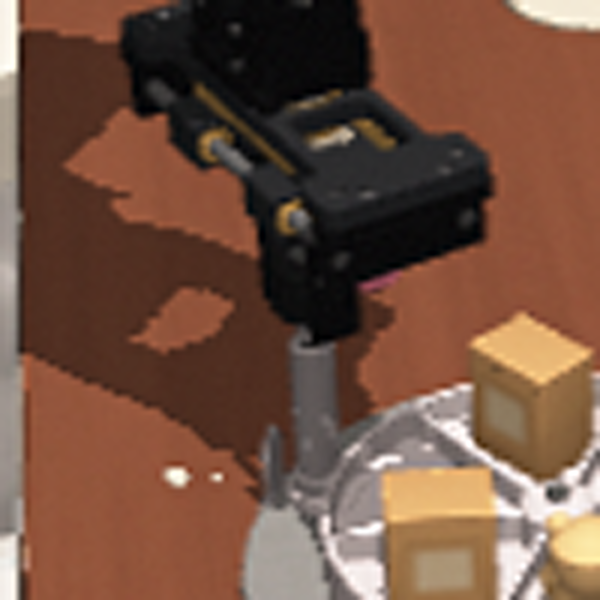

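The knob sits at about 130 mm, so it is drawn about 14 mm, with 7 N of pull, which matches the groove. The pin is clear. Now I'll compute the arc.

```bash
cat > arc.py <<'E'
import numpy as np
C=np.array([545.5,-159.7]);R=112.;y=.414
T=np.array([[np.cos(y),np.sin(y)],[np.sin(y),-np.cos(y)]])
P=lambda a:C+R*np.array([np.cos(np.radians(a)),np.sin(np.radians(a))])
def seg(a0,a1,n):
    for a in np.linspace(a0,a1,n+1)[1:]: print((T@(P(a)-P(a0))/250).round(3).tolist(),end=" ")
    print()
if __name__=="__main__":
    seg(152.25,112.25,10); seg(112.25,72.25,10); seg(72.25,32.25,10)
E
python3 arc.py
```

```text
[0.025, -0.019] [0.051, -0.035] [0.079, -0.05] [0.107, -0.063] [0.137, -0.074] [0.167, -0.083] [0.197, -0.09] [0.228, -0.095] [0.259, -0.097] [0.291, -0.097] 
[0.031, 0.002] [0.062, 0.006] [0.093, 0.012] [0.123, 0.021] [0.152, 0.031] [0.181, 0.043] [0.209, 0.058] [0.236, 0.074] [0.261, 0.092] [0.285, 0.112] 
[0.023, 0.022] [0.044, 0.045] [0.063, 0.069] [0.081, 0.095] [0.097, 0.122] [0.111, 0.15] [0.123, 0.179] [0.133, 0.208] [0.141, 0.238] [0.146, 0.269]
```

Call:
move_arm(commands=[[0.012,-0.01,0,0,0,0],[0.038,-0.027,0,0,0,0],[0.065,-0.043,0,0,0,0],[0.093,-0.057,0,0,0,0],[0.122,-0.069,0,0,0,0],[0.152,-0.079,0,0,0,0],[0.182,-0.087,0,0,0,0],[0.213,-0.093,0,0,0,0],[0.244,-0.096,0,0,0,0],[0.275,-0.097,0,0,0,0],[0.291,-0.097,0,0,0,0],[0.291,-0.097,0,0,0,0]])

```text
t: 6.32
ee_pos: [504.8, -56.1, 130.9]
tool_rot: [3.14, 0.0, 0.416]
contact_force: [2.7, -4.4, -7.6]
opening: 31.1
finger_force: 30.0
```

Call:
move_arm(commands=[[0.016,0.001,0,0,0,0],[0.047,0.004,0,0,0,0],[0.078,0.009,0,0,0,0],[0.108,0.016,0,0,0,0],[0.138,0.026,0,0,0,0],[0.167,0.037,0,0,0,0],[0.195,0.05,0,0,0,0],[0.223,0.066,0,0,0,0],[0.249,0.083,0,0,0,0],[0.273,0.102,0,0,0,0],[0.285,0.112,0,0,0,0],[0.285,0.112,0,0,0,0]])

```text
t: 7.32
ee_pos: [579.6, -53.2, 130.2]
tool_rot: [-3.14, 0.003, 0.414]
contact_force: [-1.1, -4.3, -7.4]
opening: 31.2
finger_force: 30.0
```

Call:
move_arm(commands=[[0.012,0.011,0,0,0,0],[0.034,0.033,0,0,0,0],[0.054,0.057,0,0,0,0],[0.072,0.082,0,0,0,0],[0.089,0.108,0,0,0,0],[0.104,0.136,0,0,0,0],[0.117,0.164,0,0,0,0],[0.128,0.193,0,0,0,0],[0.137,0.223,0,0,0,0],[0.144,0.254,0,0,0,0],[0.146,0.269,0,0,0,0],[0.146,0.269,0,0,0,0]])

```text
t: 8.32
ee_pos: [641.9, -101.6, 131.1]
tool_rot: [3.14, -0.002, 0.413]
contact_force: [-1.4, -1.0, -6.3]
opening: 30.7
finger_force: 30.0
```

```bash
python3 look.py w2
python3 - <<'E'
from geo import *
im,d,W=cloud("side"); robot.grab_frame("side")
for r in robot.cut_out("side","bear_stopper")[:4]:
    p=W[r["region"]]; print(r["confidence"],np.nanmedian(p,0))
u,v=np.array(px("side",np.array([545,-160,40]))).astype(int)
cv2.imwrite("pics/s2.png",cv2.resize(im[v-75:v+75,u-75:u+75],(600,600),interpolation=cv2.INTER_CUBIC)[...,::-1])
E
```

```text
[ 641.9 -101.6  131.1] [ 3.1401e+00 -1.5000e-03  4.1280e-01] [-0.33  0.69  1.46 -0.    0.99  0.83] [-1.4 -1.  -6.3] 30.657448822614235 8.3167
knob_grip 0.62 [ 639.1 -104.4  130. ]
parts_carousel 0.66 [ 547.4 -164.3   -5. ]
bear_stopper 0.6 [ 4.902e+02  9.720e+01 -4.000e-01]
side knob_grip 0.47 [638.7 -97.2 130.4]
side parts_carousel 0.68 [ 546.1 -160.7   -1.3]
side bear_stopper 0.84 [ 559.7 -402.2    2.6]
side bear_stopper 0.78 [ 481.6 -135.8   22.2]
side bear_stopper 0.52 [486.6  92.7  -0.7]
side front_place 0.92 [ 488.4 -132.7   22.7]
scene knob_grip 0.52 [ 638.5 -100.   129.5]
scene bear_stopper 0.64 [485.4  90.7   1.6]
scene bear_stopper 0.51 [ 561.1 -399.5   -3.3]
0.7 [486.27667404  80.71439021  31.14723092]
0.66 [ 484.47323    -142.95561644   66.89832644]
0.62 [ 557.41625145 -412.03148442   27.99479423]
0.36 [ 490.85414977 -212.21424301   56.25530827]
```

View pics/s2.png

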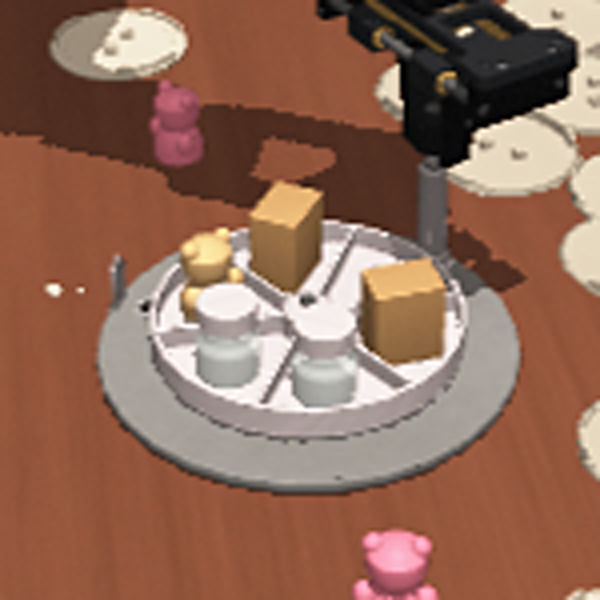

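View pics/w2.png

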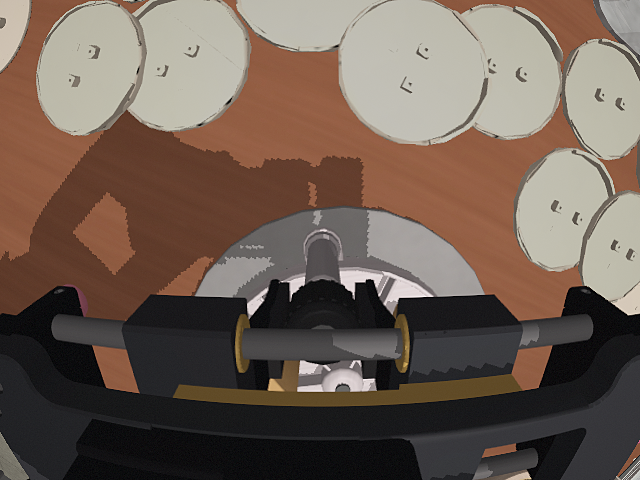

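The bear now stands near the pointer. In the side crop the pointer is at (118,280), the bear's head at (208,258) and its foot is partly hidden by a jar. Everything carried is upright. Next I'll refine the bear's lateral offset.

```bash
cat > bear.py <<'E'
from geo import *
from scipy.optimize import least_squares
C=np.array([545.5,-159.7]); a=np.radians(152.25); U=np.array([np.cos(a),np.sin(a)]); V=np.array([-U[1],U[0]])
L=lambda X:np.array([(X[:2]-C)@U,(X[:2]-C)@V]).round(1)  # radial, lateral (+ = anticlockwise)
for cam in ("side","scene"):
    acc={}
    for i in range(5):
        im,d,W=cloud(cam)
        for t in ("bear_stopper","front_place","parts_carousel"):
            for r in robot.place_of(cam,t):
                X=w(cam,r["position"])
                if np.hypot(*(X[:2]-C))<95 and r["confidence"]>.4: acc.setdefault(t,[]).append(L(X))
    for t in acc: print(cam,t,len(acc[t]),np.median(acc[t],0),np.std(acc[t],0).round(1))
    hsv=cv2.cvtColor(im,cv2.COLOR_RGB2HSV)
    Q=(W[...,:2]-C)
    for lo,hi in ((60,84),(40,60)):
        m=(abs(Q@U-66)<26)&(abs(Q@V)<33)&(W[...,2]>lo)&(W[...,2]<hi)&(hsv[...,1]>60)
        p=W[m]; 
        if m.sum()<15: print(cam,lo,m.sum()); continue
        l=np.stack([(p[:,:2]-C)@U,(p[:,:2]-C)@V],1); print(cam,lo,m.sum(),"med",np.median(l,0).round(1),"5-95%",np.percentile(l,[3,97],axis=0).round(1).tolist())
        s=least_squares(lambda q:np.linalg.norm(p-q[:3],axis=1)-q[3],[*(C+66*U),62,15],loss="soft_l1"); print("  sphere",L(s.x),s.x[2:].round(1),np.median(abs(s.fun)).round(1))
    g=robot.calibration(cam); print(cam,"cam lateral",L(-np.array(g["R"]).T@g["t"]))
s=robot.sense();print(s["t"],s["ee_pos"],s["contact_force"])
E
python3 bear.py
```

```text
side bear_stopper 7 [65.8  7.8] [26.1 17.7]
side front_place 5 [62.1  2.3] [2.  1.7]
side parts_carousel 5 [-2.2  4.5] [2.  1.4]
side 60 141 med [59.3 11.4] 5-95% [[41.8, -30.7], [74.9, 21.2]]
  sphere [ 69.2 -11.1] [40.5 40.8] 2.2
side 40 70 med [58.  12.9] 5-95% [[40.7, -32.4], [75.8, 27.7]]
  sphere [112.6 -31.3] [84.2 78.4] 2.1
side cam lateral [-361.2 1014.9]
scene 60 0
scene 40 0
scene cam lateral [1372.  -413.4]
11.2167 [ 640.70227776 -100.3024208   130.99596054] [-0.07479968  0.5270671  -6.36695471]
```

The network's values relative to the fixed points put the bear about 3–4 mm anticlockwise of the line. I'll nudge 2.5° further.

Call:
move_arm(commands=[[0.001,0.007,0,0,0,0],[0.002,0.014,0,0,0,0],[0.002,0.019,0,0,0,0],[0.002,0.019,0,0,0,0],[0.002,0.019,0,0,0,0],[0.002,0.019,0,0,0,0],[0.002,0.019,0,0,0,0],[0.002,0.019,0,0,0,0]])

```text
t: 11.88
ee_pos: [643.3, -104.6, 131.1]
tool_rot: [3.141, -0.0, 0.414]
contact_force: [0.1, -0.0, -5.8]
opening: 30.9
finger_force: 30.0
```

```bash
cat > b2.py <<'E'
from geo import *
C=np.array([545.5,-159.7]); a=np.radians(152.25); U=np.array([np.cos(a),np.sin(a)]); V=np.array([-U[1],U[0]])
L=lambda X:np.array([(X[:2]-C)@U,(X[:2]-C)@V])
acc={}
for i in range(8):
    im,d,W=cloud("side")
    for t in ("bear_stopper","front_place","parts_carousel","jar_a","carton_a","knob_grip"):
        for r in robot.place_of("side",t):
            X=w("side",r["position"])
            if np.hypot(*(X[:2]-C))<125 and r["confidence"]>.4:
                k=t
                if t in("jar_a","carton_a","bear_stopper"): k=t[:3]+str(int(round(np.degrees(np.arctan2(*L(X)[::-1]))/60)))
                acc.setdefault(k,[]).append(np.r_[L(X),np.degrees(np.arctan2(*L(X)[::-1]))])
for t in acc: print(t,len(acc[t]),np.median(acc[t],0).round(1))
for r in robot.cut_out("side","bear_stopper")[:4]:
    p=W[r["region"]]; p=p[~np.isnan(p[:,0])]; l=np.array([L(x) for x in p])
    if abs(np.median(l[:,1]))<40 and len(l):
        for lo,hi in((66,85),(50,66),(30,50)):
            q=l[(p[:,2]>lo)&(p[:,2]<hi)&(abs(l[:,1])<30)]; 
            if len(q)>4: print(lo,len(q),np.percentile(q,[5,50,95],axis=0).round(1).tolist())
s=robot.sense();print(s["t"],s["ee_pos"],s["contact_force"],s["finger_force"],s["joint_velocities"].round(3))
E
python3 b2.py
```

```text
bea0 9 [66.   3.4  3. ]
front_place 10 [63.3  2.8  2.7]
parts_carousel 8 [ -2.8   1.9 134.2]
jar2 8 [-31.7  60.1 117.4]
jar1 5 [29.5 55.  61.7]
car-1 8 [ 28.2 -53.  -61.7]
car3 8 [-68.2   4.  176.6]
knob_grip 8 [ -62.3  -92.5 -123.5]
car0 1 [63.6  0.8  0.7]
66 98 [[50.0, -7.3], [60.5, 8.5], [72.2, 19.4]]
50 46 [[47.7, -6.1], [56.9, 13.8], [72.4, 20.8]]
30 17 [[46.3, -8.2], [52.9, 3.0], [76.4, 21.6]]
14.7333 [ 643.07948981 -104.47463759  131.00544585] [ 1.54043177  0.36481895 -6.60053895] 29.998908382840455 [-0.001 -0.001  0.001 -0.001 -0.002 -0.   ]
```

```bash
python3 -c "
from station import robot
print(robot.close_job())"
```

```text
the job is handed in; nothing more can be done
None
```

I handed the job in with the knob still gripped and drawn about 14 mm to its groove. The carousel is at rest, turned about 122° clockwise, and the bear is behind the pointer, by my measurement within about 3 mm of its line; the hand-in returned no verdict.

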